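# Charge the bench pressure filter

## Task

Charge the bench pressure filter: first push its vent lever all the way over towards the back of the unit, so that the vent is shut. Then pump the spring plunger with your fingertips, pressing it down and letting it come back up again and again, until the indicator pin has popped fully out, and leave the plunger up. Only push and press: do not pull the plunger up or touch the pin, and leave the glassware and everything else standing where it is.

Things in the scene. Friction and masses are not known exactly. Their poses are not given: they have to be found in the camera images.
- pump: The pressure filter: a white block 150 (x) x 260 (y) x 60 mm high, fixed. Origin under its centre, z up; front -x, back +x. On its deck, in its frame (mm): plunger at (-10, -85) in a barrel (radius 19, top 95 above the bench); vent lever at (0, 95) between two cheeks; indicator pin at (45, -10).
- holder_top (a point): Middle of the top of the round steel filter holder (fixed on the deck, radius 36 mm, 106 mm above the bench) between plunger and vent lever.
- palm_cap: The black round cap of the plunger, diameter 42 mm, 14 mm thick, on a 12 mm rod. Origin at the middle of its flat top, 140 mm above the bench when up, 112 mm when fully pressed.
- plunger (a joint): Travel of the plunger in m: 0 at rest (up), 0.028 fully pressed. A spring (350 N/m, so about 10 N at the bottom, plus a little damping) brings it back up in about 0.2 s once it is let go. It could be pulled up to -0.012, which is wrong.
- pin (a joint): How far the indicator pin is out, in m: 0 in, 0.024 fully out at its stop. Each down stroke of the plunger drives it out by 0.18 of the stroke (5 mm for a full one), the up stroke leaves it there; at last, somewhere past 0.010 to 0.018 (differs), it springs to the stop. It starts at 0; three to six full strokes, more do no harm.
- indicator: The indicator pin: a steel rod of diameter 16 mm that rises from its dark collar. Origin at the middle of its top; not to be touched.
- pin_collar (a point): Middle of the top of the pin's collar, diameter 28 mm, 66 mm above the bench. The pin's top is 1 mm above it when in, 25 mm above it when fully out.
- vent (a joint): Angle of the vent lever in rad: 0 leaning 0.6 rad to the front (pump -x), vent open; 0.6 upright; 1.2 leaning 0.6 rad to the back (pump +x), at its stop, vent shut. It starts between 0 and 0.2 and stays where it is left (friction 0.08 N m).
- vent_hinge (a point): The lever's hinge, 75 mm above the bench, on an axis along the pump's y.
- vent_ball (a point): Centre of the black ball (radius 10 mm) at the end of the vent lever, 65 mm from the hinge; the lever's rod has a radius of 6 mm.
- stirrer: Grey magnetic stirrer, 160 x 160 mm, 80 mm high with a white round plate, fixed; a bystander. Origin under its centre.
- beaker: Glass beaker, diameter 70, 90 mm high, loose on the stirrer. Origin under its centre.
- cup: White plastic cup, diameter 58, 70 mm high, loose in front of the pump. Origin under its centre.
- vial: Amber vial with a white cap, diameter 26, 55 mm high, loose behind the pump. Origin under its centre.
- stopper: Rubber stopper, diameter 27, 26 mm high, loose on the pump's deck between plunger and pin. Origin under its centre.
- reagent: Clear reagent bottle with a blue cap, diameter 86, 170 mm high, loose behind the pump and the stirrer. Origin under its centre.
- flask: Conical glass flask, diameter 84, 114 mm high, loose at the right side. Origin under its centre.
- tin: Aluminium tin, diameter 60, 50 mm high, loose at the left side. Origin under its centre.

How it is judged:
On the way, in this order (a step that is already met when the one before it is completed fails the run):
1. the vent lever is pushed over to its shut stop (value of joint vent above 1.08 rad), for 0.1 s.
2. the indicator pin has popped fully out (value of joint pin above 0.0225 m), for 0.2 s.
At the end, for the whole second after the job is handed in: The vent lever stands at its shut stop (over 1.08 of 1.2 rad), the indicator pin is out by more than 22.5 of its 24 mm, and the plunger is back up (within 4 mm of its rest) (value of joint vent above 1.08 rad and value of joint pin above 0.0225 m and value of joint plunger between -0.004 and 0.004 m); the robot touches nothing.
It fails at once if the plunger is pumped while the vent is still open (value of joint plunger above 0.01 m and value of joint vent below 1 rad).
It fails at once if the plunger is gripped and pulled up (value of joint plunger below -0.006 m).
It fails at once if the indicator pin is touched (contact force between any of the fingers, the arm and indicator above 1 N).
It fails at once if one of the bystanders is lifted, carried, knocked over or moved by more than 25 mm (distance of any of beaker, cup, vial, stopper, reagent, flask, tin from where it was at the start of the episode above 0.025 m or angle between any of beaker, cup, vial, stopper, reagent, flask, tin's own z axis and vertical above 0.5 rad).
It also fails if it takes over 51 s, if anything falls off the work surface, if the arm or the gripper's body presses on something with over 40 N, if the wrist force passes 120 N, or if a joint passes its speed limit or range.

## Robot

A 6-joint arm with a two-finger parallel gripper is mounted at the origin on the work surface. World frame = base frame: x ahead of the robot, y to its left, z up, the work surface at z = 0. Lengths are in m, angles in rad, forces in N, time in s.
With the tool pointing down it reaches from about 0.2 to 0.875 m from the base axis. Payload 3.4 kg.
Tool frame: the origin (TCP) lies midway between the tips of the shut fingers; the grasp point (between the pads) lies env.grasp_offset behind it (env.grasp_offset is the distance from the TCP to the grasp point, in m); z points along the fingers, y is the direction in which the jaws open and shut (so a half turn about z gives the same grasp; the last joint's range is limited). The gripper opens to 94 mm and grips with 3 to 60 N. Pads are 16 mm wide; open, the fingers measure 119 mm over their backs; the gripper's body (75 mm by 177 mm) begins 78 mm behind the grasp point.
Start: joints at [1.078, 0.276, 1.505, -0, 1.361, -0.121], TCP at [0.209, 0.536, 0.205] pointing down, gripper open.
Joint ranges: [-2.89, 2.89], [-0.75, 2.08], [0.22, 2.7], [-1.18, 4.32], [0.11, 2.71], [-2.7, 2.7]. Speed limits (rad/s): [2.57, 2.57, 3.14, 3.14, 3.14, 3.14].

## Interface

Orientations are given as a rotation vector (axis times angle).
In Python, from station import status, optics, hand_in, env gives the robot as it stands.
- The arm moves only by the shell command python3 -m inch 'ROWS' [OPENING] [FORCE]. ROWS is JSON, a list of rows, each an object with "offset": the shift along the tool's x, y, z in m, a list of three; "dr": the turn, a rotation vector about the tool's x, y, z in rad, a list of three. In form: [{"offset": [tx, ty, tz], "dr": [rx, ry, rz]}, ...]. A call has 1 to 5 rows; each row is the pose to reach, as a shift and turn from the pose commanded when the call began, along the tool's axes at that moment; what a row does not reach only later rows make up. A row lasts 1/12 s, in which the tool goes at most 41.7 mm and 7.16 degrees, less where a joint would pass 70% of its speed; a pose out of reach is approached as far as the arm can. A call with a gripper value outside its range is refused whole. OPENING is the opening, from -1 (shut) to 1 (fully open), so that 0 is half open, set as the call begins (- or left out, the last holds). The fingers move at their own pace and stop on an object; FORCE is the grip in N (left out, the last holds). Time passes only in rows, so rows that repeat a pose let the fingers close. It gives the time, the measured TCP pose, the force and the opening at its end, in the units of the state.
- status.state(): the state, without advancing time (a new reading comes with each control period).
- optics.get_image(name): name is "side" or "top"; returns a dict with "pixels" (480x640x3 uint8, red, green, blue), "K" (3x3 intrinsics, pixels), "cam_to_world" (4x4, takes a point from camera to world coordinates). Camera axes: x right, y down, z forward; pixel columns grow to the right and rows downward; lengths in m; the calibration is good to about 2 mm. A picture is of the moment at which its call begins. There is no depth.
- hand_in(): hands the job in, once; it reports no verdict.
Trained networks look in a picture, given as the dict that the camera call returned (one of the last four; its "shot" number tells which), for a name from the list of things; names that differ only in an ending like _2 or _b are one class to them, and where a whole thing is asked for, a point or a joint stands for the part that bears it (a point fixed in the world has none). Each returns a list of dicts, best first, with "confidence" (0 to 1); they miss things now and then, are a little off and sometimes report something else, mostly with a low value. They report only what shows in the picture. A call takes as long as a camera call.
- optics.silhouettes(query, picture): "mask" (480x640 bool, what is visible of it).
- optics.pinpoint(query, picture): "centre" ([x, y, z] in m, in world coordinates, good to about 4 mm: a listed point, or the origin of a listed thing).
The state is a dict: "time_s": time; "joint_pos": joint angles; "joint_vel": joint speeds; "joint_torque": joint torques, N m; "eef_pos": TCP position; "tool_rot": TCP orientation; "contact_force": force on the tool from outside, world axes, zero at the start; "moment": the same for the moment, N m; "opening": opening from 0.0 (shut) to 1.0 (fully open).
Only numpy, scipy, OpenCV 4.12 (cv2) and the standard library are available. Lean on these libraries where they do the work, as an engineer would, in place of code of your own. Each camera call takes 0.05 s, during which the arm holds its last target. There are 200 camera calls.

## Working session

There is one attempt and no reset: what is moved stays moved. The work goes in short steps, Python scripts to look and compute and a shell command to move; the robot and the scene stay as the last step left them, time stands still between calls to the robot, and variables do not carry over. Pictures are saved under pics/ and viewed, about 8 in all and at most 12, crops included, and the job is handed in when it is done.

```bash
mkdir -p pics; ls; cat > h.py <<'E'
import numpy as np, cv2
from station import status, optics, env
from scipy.spatial.transform import Rotation as R
def save(p,n): cv2.imwrite('pics/'+n, cv2.cvtColor(p['pixels'],cv2.COLOR_RGB2BGR))
def find(names,p):
    for n in names:
        r=optics.pinpoint(n,p)
        print(n,[(np.round(d['centre'],4).tolist(),round(d['confidence'],2)) for d in r[:2]])
E
python3 - <<'E'
from h import *
s=status.state(); print({k:np.round(v,4).tolist() for k,v in s.items()}); print(env.grasp_offset)
print(R.from_rotvec(s['tool_rot']).as_matrix().round(3))
for c in ('top','side'):
    p=optics.get_image(c); save(p,c+'1.png'); print(c,p['cam_to_world'].round(3).tolist())
    find(['pump','holder_top','palm_cap','pin_collar','vent_hinge','vent_ball','stirrer','beaker','cup','vial','stopper','reagent','flask','tin'],p)
print(status.state()['time_s'])
E
```

```text
pics
{'time_s': 0.0, 'joint_pos': [1.078, 0.2766, 1.5061, -0.0, 1.3607, -0.121], 'joint_vel': [-0.0012, 0.0001, 0.0003, 0.002, -0.0024, 0.0021], 'joint_torque': [-0.0014, -40.4585, -23.7229, 0.0703, 0.0342, -0.0001], 'eef_pos': [0.2086, 0.5352, 0.2046], 'tool_rot': [-0.5806, -3.087, 0.0026], 'contact_force': [0.1651, 0.2566, 1.1506], 'moment': [-0.0295, 0.0124, -0.0284], 'opening': 0.9996}
0.0188
[[-0.932  0.363 -0.001]
 [ 0.363  0.932 -0.002]
 [ 0.    -0.002 -1.   ]]
top [[0.0, -0.984, 0.181, 0.365], [-1.0, -0.002, -0.008, 0.001], [0.009, -0.181, -0.984, 1.143], [0.0, 0.0, 0.0, 1.0]]
pump [([0.5523, 0.1401, -0.0], 0.86), ([0.5277, -0.2271, 0.0818], 0.46)]
holder_top [([0.5328, 0.1696, 0.1057], 0.86)]
palm_cap [([0.5192, 0.0652, 0.1425], 0.66)]
pin_collar [([0.5469, 0.2375, 0.1338], 0.72), ([0.5962, 0.1175, 0.0674], 0.65)]
vent_hinge [([0.5837, 0.2321, 0.0746], 0.87)]
vent_ball [([0.5491, 0.2381, 0.1326], 0.67), ([0.6642, 0.0992, -0.0015], 0.28)]
stirrer [([0.5217, -0.2418, 0.0006], 0.61)]
beaker [([0.5268, -0.2256, 0.0845], 0.55)]
cup [([0.442, 0.1751, -0.0018], 0.57)]
vial [([0.662
[... 391 characters left out ...]
 [([0.5518, 0.1399, 0.0034], 0.73)]
holder_top [([0.5334, 0.1704, 0.104], 0.76)]
palm_cap [([0.5204, 0.0609, 0.1385], 0.63), ([0.5282, -0.2271, 0.0796], 0.31)]
pin_collar []
vent_hinge [([0.5837, 0.2321, 0.0809], 0.79)]
vent_ball [([0.5499, 0.2415, 0.136], 0.67), ([0.5997, 0.1185, 0.0651], 0.26)]
stirrer [([0.5266, -0.241, 0.0009], 0.8)]
beaker [([0.5291, -0.228, 0.0789], 0.71)]
cup [([0.4381, 0.1771, -0.0045], 0.67)]
vial [([0.664, 0.1002, 0.0048], 0.73), ([0.4919, 0.4423, -0.0019], 0.39)]
stopper [([0.5594, 0.0978, 0.0586], 0.5), ([0.5984, 0.1176, 0.0637], 0.37)]
reagent [([0.7322, -0.0091, 0.0033], 0.65)]
flask [([0.5187, -0.4594, 0.0004], 0.62)]
tin [([0.4909, 0.445, -0.0007], 0.78)]
1.5
```

View pics/top1.png

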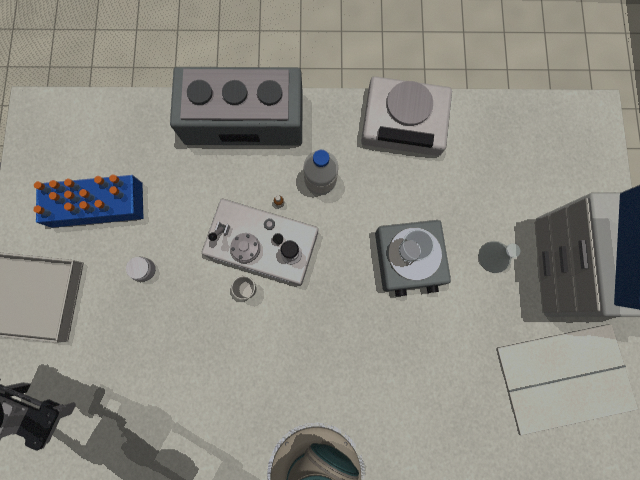

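View pics/side1.png

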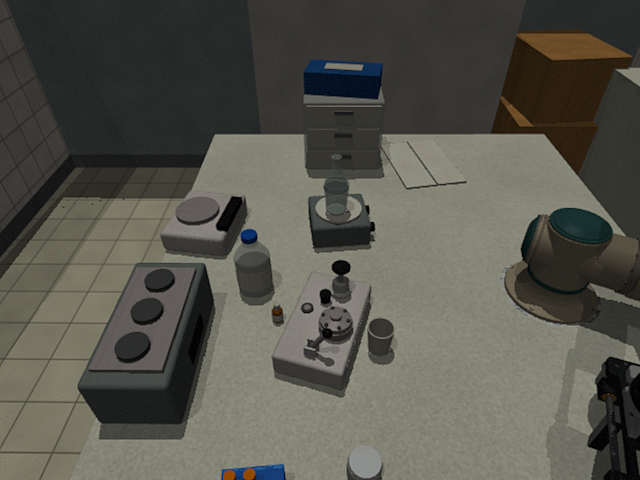

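The pictures agree with the networks. In the top view the lever is near (215,232), the cap (290,250), the stopper (278,239) and the pin collar (269,224). The pump is yawed about -17.5° with its origin near (0.555, 0.141). The tool's -x axis nearly matches pump +x, so I can push along it with the fingers shut.

```bash
python3 -m inch '[{"offset":[-0.036,-0.014,0],"dr":[0,0,-0.066]},{"offset":[-0.072,-0.028,0],"dr":[0,0,-0.066]},{"offset":[-0.108,-0.042,0],"dr":[0,0,-0.066]},{"offset":[-0.144,-0.056,0],"dr":[0,0,-0.066]},{"offset":[-0.18,-0.07,0],"dr":[0,0,-0.066]}]' -1 20
python3 - <<'E'
from h import *
s=status.state(); M=R.from_rotvec(s['tool_rot']).as_matrix()
print(M.round(3).tolist(), (M.T@(np.array([.517,.253,.18])-s['eef_pos'])).round(4))
E
```

```text
time_s: 1.92
eef_pos: [0.3521, 0.4039, 0.2056]
tool_rot: [0.477, 3.105, 0.001]
contact_force: [0.5, 0.5, -0.7]
opening: 0.685
[[-0.954, 0.3, 0.0], [0.3, 0.954, 0.0], [-0.0, 0.0, -1.0]] [-0.2026 -0.0945  0.0256]
```

```bash
python3 -m inch '[{"offset":[-0.036,-0.017,0],"dr":[0,0,0]},{"offset":[-0.072,-0.034,0],"dr":[0,0,0]},{"offset":[-0.108,-0.051,0.005],"dr":[0,0,0]},{"offset":[-0.144,-0.068,0.012],"dr":[0,0,0]},{"offset":[-0.175,-0.085,0.02],"dr":[0,0,0]}]'
python3 -m inch '[{"offset":[-0.014,-0.005,0.01],"dr":[0,0,0]},{"offset":[-0.027,-0.009,0.03],"dr":[0,0,0]},{"offset":[-0.027,-0.009,0.03],"dr":[0,0,0]}]'
python3 - <<'E'
from h import *
p=optics.get_image('side'); save(p,'side2.png'); find(['vent_ball','vent_hinge'],p)
p=optics.get_image('top'); find(['vent_ball','vent_hinge'],p)
s=status.state(); M=R.from_rotvec(s['tool_rot']).as_matrix()
print(s['eef_pos'],s['opening'],(M.T@(np.array([.517,.253,.118])-s['eef_pos'])).round(4))
cv2.imwrite('pics/side2c.png',cv2.resize(cv2.imread('pics/side2.png')[200:420,220:460],None,fx=2.5,fy=2.5))
E
```

```text
time_s: 2.33
eef_pos: [0.4947, 0.2698, 0.1858]
tool_rot: [0.479, 3.103, 0.001]
contact_force: [-0.5, -0.3, 0.2]
opening: 0.329
time_s: 2.58
eef_pos: [0.5153, 0.2526, 0.1519]
tool_rot: [-0.482, -3.1, 0.005]
contact_force: [-0.6, -0.0, -0.4]
opening: 0.114
vent_ball [([0.5516, 0.2428, 0.1297], 0.62), ([0.6639, 0.0981, 0.0034], 0.51)]
vent_hinge [([0.5831, 0.2293, 0.0768], 0.66)]
vent_ball [([0.5509, 0.2387, 0.1373], 0.67), ([0.6627, 0.0998, -0.0016], 0.59)]
vent_hinge [([0.5851, 0.2335, 0.0736], 0.67)]
[0.51512685 0.2559538  0.15665808] 0.00315531303408039 [-0.0026 -0.0023  0.0387]
```

View pics/side2c.png

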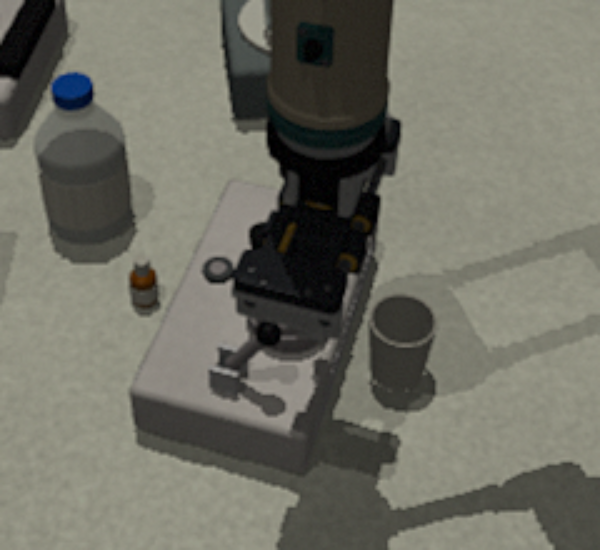

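The fingers are shut just in front of the lever; the ball is at about (268,333) in the crop. I'll lower the tool and push towards the back.

```bash
python3 -m inch '[{"offset":[-0.002,-0.002,0.018],"dr":[0,0,0]},{"offset":[-0.002,-0.002,0.037],"dr":[0,0,0]},{"offset":[-0.016,-0.002,0.037],"dr":[0,0,0]},{"offset":[-0.03,-0.002,0.037],"dr":[0,0,0]},{"offset":[-0.042,-0.002,0.037],"dr":[0,0,0]}]'
python3 -m inch '[{"offset":[-0.01,0,0],"dr":[0,0,0]},{"offset":[-0.02,0,0],"dr":[0,0,0]},{"offset":[-0.03,0,0],"dr":[0,0,0]},{"offset":[-0.036,0,0],"dr":[0,0,0]},{"offset":[-0.036,0,0],"dr":[0,0,0]}]'
python3 - <<'E'
from h import *
p=optics.get_image('side'); save(p,'side3.png'); find(['vent_ball'],p)
p=optics.get_image('top'); find(['vent_ball'],p)
s=status.state(); M=R.from_rotvec(s['tool_rot']).as_matrix()
a=np.array([.954,-.301,0]);h=np.array([.5836,.2316,.075])
print(s['eef_pos'],s['contact_force'],'finger x rel hinge',(s['eef_pos']-h)@a)
E
```

```text
time_s: 3.3
eef_pos: [0.5546, 0.2409, 0.1201]
tool_rot: [-0.477, -3.103, -0.002]
contact_force: [-4.4, 1.6, 3.1]
opening: 0.006
time_s: 3.72
eef_pos: [0.5912, 0.2288, 0.1182]
tool_rot: [0.479, 3.103, 0.0]
contact_force: [-1.0, 1.0, -0.3]
opening: -0.001
vent_ball [([0.6125, 0.2229, 0.1355], 0.7)]
vent_ball []
[0.5900963  0.22903521 0.11873079] [-0.0116514  -0.04497461 -0.14598776] finger x rel hinge 0.006969468744666757
```

```bash
python3 -m inch '[{"offset":[-0.004,0,0],"dr":[0,0,0]},{"offset":[-0.008,0,0],"dr":[0,0,0]},{"offset":[-0.01,0,0],"dr":[0,0,0]},{"offset":[-0.01,0,0],"dr":[0,0,0]}]'

```

```text
time_s: 4.25
eef_pos: [0.5973, 0.2267, 0.1182]
tool_rot: [-0.478, -3.101, -0.0]
contact_force: [-4.5, 1.6, 1.2]
opening: 0.005
```

```bash
python3 -m inch '[{"offset":[-0.004,0,0],"dr":[0,0,0]},{"offset":[-0.006,0,0],"dr":[0,0,0]},{"offset":[-0.006,0,0],"dr":[0,0,0]},{"offset":[-0.006,0,0],"dr":[0,0,0]}]'
python3 - <<'E'
from h import *
p=optics.get_image('side'); find(['vent_ball'],p)
E
```

```text
time_s: 4.58
eef_pos: [0.598, 0.2265, 0.118]
tool_rot: [-0.477, -3.092, -0.002]
contact_force: [-11.8, 4.6, 5.0]
opening: 0.006
vent_ball [([0.6173, 0.2188, 0.1315], 0.55)]
```

The force climbs to 12 N with no further motion, so the lever is at its stop. I'll retreat, rise and move over the cap.

```bash
python3 -m inch '[{"offset":[0.02,0,0],"dr":[0,0,0]},{"offset":[0.04,0,0],"dr":[0,0,0]},{"offset":[0.046,0,-0.025],"dr":[0,0,0]},{"offset":[0.046,0,-0.05],"dr":[0,0,0]},{"offset":[0.042,-0.03,-0.055],"dr":[0,0,0]}]'
python3 -m inch '[{"offset":[-0.003,-0.038,0],"dr":[0,0,0]},{"offset":[-0.006,-0.076,0],"dr":[0,0,0]},{"offset":[-0.01,-0.11,0],"dr":[0,0,0]},{"offset":[-0.014,-0.14,0],"dr":[0,0,0]},{"offset":[-0.014,-0.15,0],"dr":[0,0,0]}]'
python3 - <<'E'
from h import *
p=optics.get_image('side'); save(p,'side4.png'); find(['vent_ball','vent_hinge','palm_cap','pin_collar','indicator'],p)
q=optics.get_image('top'); find(['vent_ball','vent_hinge','pin_collar','indicator'],q)
s=status.state(); M=R.from_rotvec(s['tool_rot']).as_matrix()
print(s['eef_pos'],s['contact_force'],(M.T@(np.array([.5199,.0629,.145])-s['eef_pos'])).round(4))
cv2.imwrite('pics/side4c.png',cv2.resize(cv2.imread('pics/side4.png')[200:420,220:460],None,fx=2.5,fy=2.5))
E
```

```text
time_s: 5.1
eef_pos: [0.5595, 0.2128, 0.1778]
tool_rot: [0.47, 3.096, 0.01]
contact_force: [1.4, -0.4, 0.3]
opening: 0.005
time_s: 5.52
eef_pos: [0.5239, 0.0572, 0.1741]
tool_rot: [0.482, 3.102, -0.004]
contact_force: [0.1, 0.1, -0.3]
opening: 0.008
vent_ball [([0.6195, 0.2237, 0.1321], 0.83), ([0.6653, 0.098, 0.0014], 0.52)]
vent_hinge [([0.5813, 0.2304, 0.0798], 0.58), ([0.5251, -0.2385, -0.0006], 0.16)]
palm_cap [([0.5222, 0.0614, 0.1382], 0.8)]
pin_collar [([0.5979, 0.1181, 0.0598], 0.97)]
indicator [([0.4918, 0.4439, 0.002], 0.66), ([0.5989, 0.1181, 0.0642], 0.55)]
vent_ball [([0.6145, 0.2188, 0.132], 0.49)]
vent_hinge [([0.5844, 0.2339, 0.0737], 0.74), ([0.526, -0.227, 0.0823], 0.37)]
pin_collar [([0.5546, 0.139, -0.0], 0.64), ([0.5935, 0.12, 0.0662], 0.63)]
indicator []
[0.52377812 0.06211108 0.17331105] [-0.37589342 -0.62012315 -0.16812762] [ 0.0039 -0.0004  0.0283]
```

View pics/side4c.png

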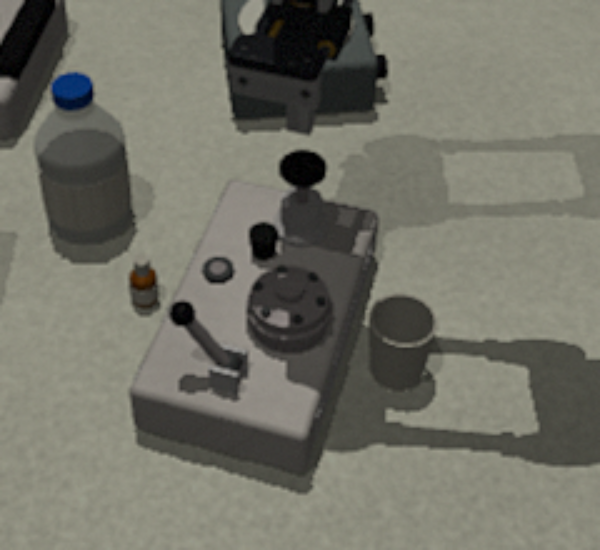

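The lever now leans to the back: its ball is at (182,313) in the crop, well past the hinge at (230,365). The fingertips are above the cap at (303,168). First full stroke, slowly.

```bash
python3 -m inch '[{"offset":[0.003,0,0.028],"dr":[0,0,0]},{"offset":[0.003,0,0.04],"dr":[0,0,0]},{"offset":[0.003,0,0.052],"dr":[0,0,0]},{"offset":[0.003,0,0.065],"dr":[0,0,0]},{"offset":[0.003,0,0.065],"dr":[0,0,0]}]'
python3 -m inch '[{"offset":[0,0,0],"dr":[0,0,0]},{"offset":[0,0,0],"dr":[0,0,0]}]'
```

```text
time_s: 6.48
eef_pos: [0.5214, 0.0628, 0.1121]
tool_rot: [0.477, 3.103, 0.001]
contact_force: [-6.5, 1.4, 21.6]
opening: 0.005
time_s: 6.65
eef_pos: [0.5214, 0.0628, 0.1121]
tool_rot: [0.477, 3.102, 0.001]
contact_force: [-5.3, 0.8, 20.8]
opening: 0.007
```

The stroke bottomed at 0.112 with 21 N. Now repeated strokes, clearing the cap each time.

```bash
U='x'
python3 -m inch '[{"offset":[0,0,-0.02],"dr":[0,0,0]},{"offset":[0,0,-0.042],"dr":[0,0,0]},{"offset":[0,0,-0.042],"dr":[0,0,0]},{"offset":[0,0,-0.042],"dr":[0,0,0]}]'
python3 -m inch '[{"offset":[0,0,0.014],"dr":[0,0,0]},{"offset":[0,0,0.028],"dr":[0,0,0]},{"offset":[0,0,0.042],"dr":[0,0,0]},{"offset":[0,0,0.042],"dr":[0,0,0]},{"offset":[0,0,0.042],"dr":[0,0,0]}]'
python3 -m inch '[{"offset":[0,0,-0.02],"dr":[0,0,0]},{"offset":[0,0,-0.042],"dr":[0,0,0]},{"offset":[0,0,-0.042],"dr":[0,0,0]},{"offset":[0,0,-0.042],"dr":[0,0,0]}]'
python3 -m inch '[{"offset":[0,0,0.014],"dr":[0,0,0]},{"offset":[0,0,0.028],"dr":[0,0,0]},{"offset":[0,0,0.042],"dr":[0,0,0]},{"offset":[0,0,0.042],"dr":[0,0,0]},{"offset":[0,0,0.042],"dr":[0,0,0]}]'
python3 - <<'E'
from h import *
p=optics.get_image('side'); save(p,'side5.png'); find(['vent_ball','indicator','stopper'],p)
E
```

```text
time_s: 6.98
eef_pos: [0.5217, 0.0625, 0.1513]
tool_rot: [0.477, 3.102, 0.001]
contact_force: [-0.9, 0.8, -0.6]
opening: 0.003
time_s: 7.4
eef_pos: [0.5227, 0.0624, 0.112]
tool_rot: [0.477, 3.1, 0.001]
contact_force: [-4.0, -0.3, 26.3]
opening: 0.006
time_s: 7.73
eef_pos: [0.5207, 0.0623, 0.1499]
tool_rot: [0.478, 3.105, 0.0]
contact_force: [0.7, 0.0, -0.2]
opening: 0.002
time_s: 8.15
eef_pos: [0.5219, 0.0623, 0.1119]
tool_rot: [0.478, 3.101, 0.001]
contact_force: [-5.4, 1.1, 32.3]
opening: 0.004
vent_ball [([0.6196, 0.2227, 0.1328], 0.75)]
indicator [([0.5993, 0.1144, 0.09], 0.39)]
stopper [([0.5539, 0.0945, 0.0572], 0.44)]
```

```bash
python3 -m inch '[{"offset":[0,0,-0.02],"dr":[0,0,0]},{"offset":[0,0,-0.043],"dr":[0,0,0]},{"offset":[0,0,-0.043],"dr":[0,0,0]},{"offset":[0,0,-0.043],"dr":[0,0,0]}]'
python3 -m inch '[{"offset":[0,0,0.014],"dr":[0,0,0]},{"offset":[0,0,0.028],"dr":[0,0,0]},{"offset":[0,0,0.041],"dr":[0,0,0]},{"offset":[0,0,0.041],"dr":[0,0,0]},{"offset":[0,0,0.041],"dr":[0,0,0]}]'
python3 -m inch '[{"offset":[0,0,-0.02],"dr":[0,0,0]},{"offset":[0,0,-0.042],"dr":[0,0,0]},{"offset":[0,0,-0.042],"dr":[0,0,0]},{"offset":[0,0,-0.042],"dr":[0,0,0]}]'
python3 -m inch '[{"offset":[0,0,0.014],"dr":[0,0,0]},{"offset":[0,0,0.028],"dr":[0,0,0]},{"offset":[0,0,0.041],"dr":[0,0,0]},{"offset":[0,0,0.041],"dr":[0,0,0]},{"offset":[0,0,0.041],"dr":[0,0,0]}]'
python3 -m inch '[{"offset":[0,0,-0.02],"dr":[0,0,0]},{"offset":[0,0,-0.042],"dr":[0,0,0]},{"offset":[0,0,-0.042],"dr":[0,0,0]},{"offset":[0,0,-0.042],"dr":[0,0,0]}]'
python3 -m inch '[{"offset":[0,0,0.014],"dr":[0,0,0]},{"offset":[0,0,0.028],"dr":[0,0,0]},{"offset":[0,0,0.041],"dr":[0,0,0]},{"offset":[0,0,0.041],"dr":[0,0,0]},{"offset":[0,0,0.041],"dr":[0,0,0]}]'
python3 -m inch '[{"offset":[0,0,-0.02],"dr":[0,0,0]},{"offset":[0,0,-0.05],"dr":[0,0,0]},{"offset":[0,0,-0.08],"dr":[0,0,0]},{"offset":[0,0,-0.11],"dr":[0,0,0]},{"offset":[0,0,-0.11],"dr":[0,0,0]}]'
python3 - <<'E'
from h import *
p=optics.get_image('side'); save(p,'side6.png'); find(['vent_ball','indicator','palm_cap','stopper','beaker','cup','vial','reagent','flask','tin'],p)
q=optics.get_image('top'); find(['vent_ball','indicator'],q)
cv2.imwrite('pics/side6c.png',cv2.resize(cv2.imread('pics/side6.png')[200:420,220:460],None,fx=2.5,fy=2.5))
E
```

```text
time_s: 8.68
eef_pos: [0.5202, 0.0622, 0.1503]
tool_rot: [-0.478, -3.104, 0.0]
contact_force: [-0.5, -0.1, -0.2]
opening: 0.004
time_s: 9.1
eef_pos: [0.5214, 0.0622, 0.1121]
tool_rot: [0.478, 3.103, 0.001]
contact_force: [-4.2, -1.2, 23.4]
opening: 0.004
time_s: 9.43
eef_pos: [0.52, 0.0622, 0.1508]
tool_rot: [-0.478, -3.103, 0.0]
contact_force: [0.1, 0.6, -0.1]
opening: 0.005
time_s: 9.85
eef_pos: [0.5212, 0.0622, 0.1121]
tool_rot: [0.478, 3.104, 0.0]
contact_force: [-1.1, -0.8, 18.6]
opening: 0.007
time_s: 10.18
eef_pos: [0.5199, 0.0622, 0.1518]
tool_rot: [-0.478, -3.103, 0.0]
contact_force: [-0.5, 0.5, 0.6]
opening: 0.002
time_s: 10.6
eef_pos: [0.521, 0.0622, 0.1121]
tool_rot: [0.478, 3.105, 0.0]
contact_force: [-1.0, 0.4, 12.3]
opening: 0.003
time_s: 11.02
eef_pos: [0.5229, 0.0622, 0.2251]
tool_rot: [0.477, 3.099, 0.001]
contact_force: [-0.5, -0.1, 0.5]
opening: 0.003
vent_ball [([0.6191, 0.2238, 0.1334], 0.6)]
indicator [([0.6001, 0.1171, 0.0913], 0.42)]
palm_cap [([0.5206, 0.0614, 0.1394], 0.83)]
stopper [([0.4942, 0.4444, -0.0002], 0.61), ([0.5548, 0.0942, 0.061], 0.46)]
beaker []
cup [([0.4361, 0.1768, -0.0049], 0.92), ([0.5253, -0.2364, -0.0015], 0.34)]
vial [([0.666, 0.0975, 0.0038], 0.49)]
reagent [([0.7325, -0.0107, 0.0038], 0.76)]
flask []
tin [([0.4933, 0.4451, 0.0026], 0.68)]
vent_ball []
indicator []
```

View pics/side6c.png

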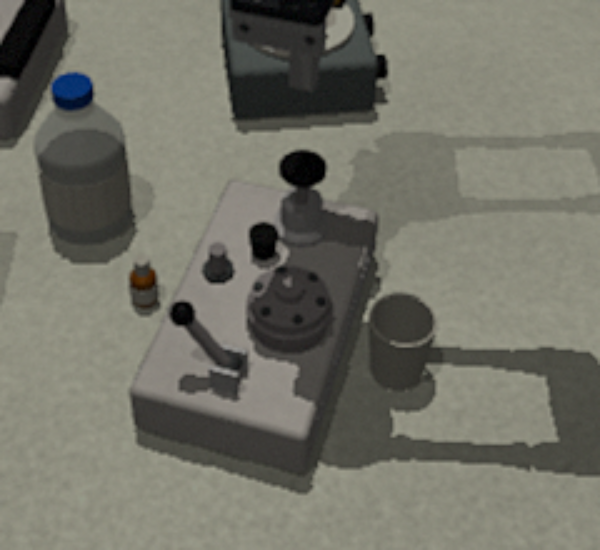

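The pin stands well out at (217,260), its top measured at 91 mm (the fully-out height). The cap is up at (303,168), the lever leans to the back, and the stopper, vial and cup are where they were. Handing in.

```bash
python3 -c "
from station import hand_in
print(hand_in())"
```

```text
the job is handed in; nothing more can be done
None
```

I pushed the vent lever to its shut stop, then pumped the plunger six full strokes with the shut fingertips. After lifting well clear of the cap I handed the job in, at about 11 s.

**Vent lever:** at the stop the force climbed to about 12 N with no further motion. In every later side view the lever leans to the back, with the ball where a shut lever puts it.

**Plunger:** every stroke bottomed at about 112 mm, and the cap was lifted clear each time. The last check puts the cap top at 139 mm, so it is back up.

**Indicator pin:** its top was measured at 91 mm (91 mm is fully out). The network's confidence was low (0.42), but the picture also shows it well out.

**Bystanders:** the stopper, cup, vial, reagent bottle and tin were within about 6 mm of where they started, which is about the measuring error.

**Checks that failed:** in the last side view the network did not find the beaker or the flask, which are away from anywhere the arm went. The last top view found neither the lever ball nor the pin, so the final check on both rests on the side view. The hand-in gives no verdict.

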